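# Press a bearing home through the guard window

## Task

With the fingertips, push the blue plate of the bearing press so that its carriage slides fully home under the press, and only then reach down through the window of the yellow guard and press the red lever pad until the steel bearing is seated flush in its black hub. Do not touch the guard, and do not touch the plate's black back or grip or disturb anything: nothing is to be picked up. Finish with the lever let back up and the carriage still home.

Things in the scene. Friction and masses are not known exactly. Their poses are not given: they have to be found in the camera images.
- press: bench-top bearing press, fixed to the bench: grey base 295x150x12 mm with a dark rail 60 mm wide, 12 mm high, that runs out to its left to y = 0.31. Origin on the bench surface, z up; its x axis points away from the robot towards the lever's pivot, its y axis points left along the rail. Its yaw differs from start to start, within 0.25 rad
- guard: yellow guard of the press, never to be touched: a flat horizontal panel at z 0.114 to 0.120, from x = -0.122 to 0.094 and y = -0.072 to 0.072 of the press frame, on four posts at its corners, with bars in front and a sheet on the right. Same origin and axes as the press. The window in the panel is 84 mm along x and 100 mm along y, edged in black
- window (a point): centre of the guard window, at the level of the panel's top (0.120 above the bench), at x = -0.060, y = 0 of the press frame; axes as the press
- lever_pad (a point): centre of the top of the red lever pad (48 mm along x, 60 mm along y, 12 mm thick), straight below the window; it stands 16 mm below the panel's top when up and sinks about 30 mm more (to about 0.074 above the bench) when fully pressed
- lever (a joint): angle of the press lever, rad: 0 up; it grows as the pad is pressed down. The pivot is 0.19 m behind the pad. The nose meets the bearing at about 0.07 and the bearing is home at about 0.155, where the lever stops firmly. A spring lifts it back when it is let go; it takes about 1 N at the pad at first, about 5 N while the bearing goes in, more only at the firm stop
- carriage (a joint): position of the sliding carriage on the rail, m: 0 fully out to the left, 0.110 home against its stop under the press; it slides in the press's -y direction, starts between 0 and 0.04, moves with about 3 N and stays where it is left
- push_face (a point): centre of the outer (left, +y) face of the upright blue push plate at the carriage's left end, 0.055 above the bench; the plate is 80 mm along x, 8 mm thick and stands from 0.018 to 0.086 above the bench; axes as the press. At home this face is at x = 0.04, y = 0.16 of the press frame, 88 mm outside the guard. The plate's inner (right) side carries a black backing, 74x5x60 mm, which must not be touched, so the plate can only be pushed, not gripped
- bearing (a joint): depth of the steel bearing (30 mm wide) in the black hub on the carriage, m: 0 standing 8 mm proud, 0.008 flush; it stays where the lever's nose presses it
- bb_cup: silver splined bottom-bracket socket, 44 mm wide, 30 mm high, loose, in front of the rail; leave it alone. Origin: centre of its underside
- grease_tub: white tub with blue lid, 86 mm wide, 64 mm high, loose, behind the rail; leave it alone. Origin: centre of its underside
- cassette_1: steel sprocket cassette lying flat, 97 mm wide, 25 mm high, loose, to the right of the press; leave it alone. Origin: centre of its underside
- carton_1: orange carton, 57x80x32 mm, loose, right of the press; leave it alone. Origin: centre of its underside
- bottle_2: white bottle, 42 mm wide, 80 mm high, loose, on the left; leave it alone. Origin: centre of its underside
- pedal_0: black pedal, 76x118x55 mm, loose, on the left; leave it alone. Origin: centre of its underside

How it is judged (in metres and radians):
On the way, in this order (a step that is already met when the one before it is completed fails the run):
1. the carriage is pushed home under the press (value of joint carriage above 0.107 m and value of joint lever below 0.03 rad), for 0.2 s.
2. the lever is pressed down until the bearing is seated (value of joint carriage above 0.107 m and value of joint bearing above 0.0065 m and value of joint lever above 0.12 rad), for 0.2 s.
At the end, for the whole second after the job is handed in: carriage within 3 mm of its home stop, bearing within 1.5 mm of flush in the hub, lever back up (under 0.03 rad) (all of step 1 and value of joint bearing above 0.0065 m and velocity of joint carriage below 0.01 m/s); the robot touches nothing.
It fails at once if the guard is touched (contact force between guard and anything else above 0.5 N).
It fails at once if the lever is pressed before the carriage is home (value of joint lever above 0.05 rad and value of joint carriage below 0.105 m).
It fails at once if the black back of the push plate is touched (plate gripped or hooked) (contact force between carriage_c8 and anything else above 0.5 N).
It fails at once if a loose bystander is moved by more than 20 mm or lifted (distance of any of bb_cup, grease_tub, cassette_1, carton_1, bottle_2, pedal_0 from where it was at the start of the episode above 0.02 m).
It also fails if it takes over 48 s, if anything falls off the work surface, if the arm or the gripper's body presses on something with over 40 N, if the wrist force passes 120 N, or if a joint passes its speed limit or range.

## Robot

A 6-joint arm with a two-finger parallel gripper is mounted at the origin on a cart in front of the work surface, level with it; the furniture and walls round the work are solid. World frame = base frame: x ahead of the robot, y to its left, z up, the work surface at z = 0. Lengths are in m, angles in degrees, forces in N, time in s.
With the tool pointing down it reaches from about 0.275 to 0.85 m from the base axis. Payload 5.2 kg.
Tool frame: the origin (TCP) lies between the finger pads; the fingertips stand 14 mm ahead of it and the grasp point (between the pads) lies 5 mm behind it; z points along the fingers, y is the line along which they close (so a half turn about z gives the same grasp; the last joint's range is limited). The gripper opens to 85 mm and grips with 20 to 120 N. Pads are 22 mm wide; open, the fingers measure 114 mm over their backs; the gripper's body (76 mm by 85 mm) begins 54 mm behind the grasp point. The pads swing forward as they close: fully open they stand 13 mm farther back than shut.
Start: joints at [-81.75, 14.817, 87.949, -0, 77.235, -11.62], TCP at [0.187, -0.517, 0.212] pointing down, gripper open.
Joint ranges: [-179.93, 179.93], [-52.35, 119.4], [10.71, 147.94], [-69.91, 249.91], [12.55, 155.21], [-178.61, 178.61]. Speed limits (degrees/s): [147.25, 147.25, 180, 180, 180, 180].

## Interface

Orientations are given as a 3x3 rotation matrix whose columns are the frame's x, y, z axes.
In Python, from station import get_obs, snapshot, sign_off gives the robot as it stands.
- The arm moves only by the tool jog_arm, never from a script. Its argument "commands" is text: rows parted by semicolons, each of 7 numbers parted by spaces: the closure, from 0 (fully open) to 1 (shut), then the shift along the tool's x, y, z in cm, then the turn, a rotation vector about the tool's x, y, z in rad. A call has 1 to 20 rows; each row shifts and turns the commanded pose from where the row before left it, along the tool's axes as they then stand; what a row does not reach is not made up. A row lasts 1/10 s, in which the tool goes at most 50 mm and 8.59 degrees, less where a joint would pass 70% of its speed; a pose out of reach is approached as far as the arm can. A call with a gripper value outside its range is refused whole. The fingers move at their own pace and stop on an object; "force" is the grip in N (left out, the last holds). Time passes only in rows, so rows that do not move let the fingers close. It gives the time, the measured TCP pose, the force, the opening and the grip force at its end, in the units of the state.
- get_obs(): the state, without advancing time (a new reading comes with each control period).
- snapshot(name): name is "scene" or "top" or "wrist"; returns a dict with "frame" (480x640x3 uint8, red, green, blue), "range_z" (480x640 float32, m along the optical axis (not along the pixel's ray), 0 where there is no reading), "fx", "fy", "cx", "cy" (pixels), "world_to_cam" (4x4, takes a point from world to camera coordinates). Camera axes: x right, y down, z forward; pixel columns grow to the right and rows downward; lengths in m; the calibration is good to about 2 mm. A picture is of the moment at which its call begins.
- sign_off(): hands the job in; it is judged then, once.
The state is a dict: "time": time; "qpos": joint angles; "dq": joint speeds; "tau": joint torques, N m; "ee_pos": TCP position; "tcp_rot": TCP orientation; "force": force on the tool from outside, world axes, zero at the start; "wrist_torque": the same for the moment, N m; "finger_gap": finger opening in m; "grip_force": force on a finger pad.
Only numpy, scipy, OpenCV 4.12 (cv2) and the standard library are available. Lean on these libraries where they do the work, as an engineer would, in place of code of your own. Each camera call takes 0.05 s, during which the arm holds its last target. There are 200 camera calls.

## Working session

There is one attempt and no reset: what is moved stays moved. The work goes in short steps, Python scripts to look and compute and a tool call to move; the robot and the scene stay as the last step left them, time stands still between calls to the robot, and variables do not carry over. Pictures are saved under pics/ and viewed, at most 10 in all, crops included, and the job is handed in when it is done.

Besides the shell and the picture viewer there is one more tool, called after ">>>" as name(argument=value, ...) on one line, values as JSON. jog_arm: Moves the arm, as the interface text tells. Its arguments: {"type":"object","properties":{"commands":{"type":"string"},"force":{"type":"number"}},"required":["commands"]}

```bash
mkdir -p pics; cat > h.py <<'E'
import numpy as np, cv2
from station import get_obs, snapshot, sign_off
def cloud(s):
    v,u=np.mgrid[0:480,0:640]; z=s["range_z"]
    p=np.stack([(u-s["cx"])/s["fx"]*z,(v-s["cy"])/s["fy"]*z,z],-1)
    T=np.linalg.inv(s["world_to_cam"]); return p@T[:3,:3].T+T[:3,3]
def save(s,n): cv2.imwrite("pics/"+n+".png",s["frame"][...,::-1])
E
python3 - <<'E'
from h import *
o=get_obs(); print(o["tcp_rot"],o["ee_pos"],o["time"],o["finger_gap"])
for n in ("top","scene"):
    s=snapshot(n); save(s,n+"0"); np.savez("/tmp/"+n,**s)
    P=cloud(s); hsv=cv2.cvtColor(s["frame"],cv2.COLOR_RGB2HSV)
    print(n,np.linalg.inv(s["world_to_cam"])[:3,3])
    for c,lo,hi in (("yellow",(22,120,100),(35,255,255)),("blue",(100,120,60),(125,255,255)),("red",(0,150,80),(6,255,255))):
        m=cv2.inRange(hsv,lo,hi); k,l,st,ce=cv2.connectedComponentsWithStats(m)
        for i in range(1,k):
            if st[i,4]>60:
                q=P[(l==i)&(s["range_z"]>0)]
                print(c,st[i],np.median(q,0).round(3),np.percentile(q,[2,98],axis=0).round(3).tolist())
E
```

```text
[[ 9.40440793e-01  3.39957396e-01 -2.88414771e-04]
 [ 3.39957356e-01 -9.40439176e-01  1.77575948e-03]
 [ 3.32446019e-04 -1.76804538e-03 -9.99998382e-01]] [ 0.18688234 -0.51667822  0.21106789] 0.0 0.08532720902733708
top [0.31606258 0.05733079 1.40249512]
yellow [385  58  16   7  76] [ 0.996 -0.123  0.289] [[0.989, -0.144, 0.276], [1.003, -0.106, 0.295]]
yellow [125 101  12   8  91] [0.936 0.569 0.142] [[0.923, 0.554, 0.138], [0.946, 0.584, 0.148]]
yellow [ 350  221   66   89 2996] [ 0.547 -0.132  0.119] [[0.41, -0.203, 0.113], [0.621, -0.051, 0.124]]
blue [ 17  42  25   6 123] [1.012 0.773 0.292] [[1.005, 0.746, 0.286], [1.019, 0.801, 0.296]]
blue [235  68  16  17 231] [1.002 0.259 0.185] [[0.981, 0.241, 0.172], [1.029, 0.279, 0.191]]
blue [357  95  16   8 101] [ 0.972 -0.07   0.143] [[0.964, -0.092, 0.134], [0.982, -0.053, 0.15]]
blue [258  98  12  13 125] [0.945 0.204 0.146] [[0.928, 0.19, 0.14], [0.962, 0.217, 0.151]]
blue [440 180  36   9 145] [ 0.779 -0.36   0.01 ] [[0.766, -0.41, 0.003], [0.79, -0.311, 0.016]]
blue [305 183  30  29 691] [0.71  0.045 0.062] [[0.673, 0.007, 0.056
[... 2047 characters left out ...]
14, 0.681, 0.012]]
blue [ 17 412  54  21 491] [0.637 0.753 0.01 ] [[0.613, 0.716, 0.005], [0.66, 0.787, 0.012]]
red [242 126  17  15 188] [ 0.963 -0.065  0.268] [[0.953, -0.156, 0.209], [1.052, -0.051, 0.287]]
red [ 504  144   50   72 1319] [ 0.342 -0.752  0.117] [[0.322, -0.874, -0.121], [0.454, -0.533, 0.121]]
red [209 160  17  13 151] [0.988 0.049 0.193] [[0.961, -0.015, 0.175], [1.054, 0.096, 0.214]]
red [    0   160   311   197 11112] [0.928 0.337 0.048] [[0.895, -0.248, 0.001], [1.036, 0.688, 0.139]]
red [387 218  22  10 114] [ 0.469 -0.116  0.103] [[0.449, -0.139, 0.1], [0.492, -0.096, 0.105]]
red [145 418  20  18 200] [0.476 0.632 0.009] [[0.463, 0.617, 0.001], [0.492, 0.647, 0.011]]
```

```bash
python3 - <<'E'
from h import *
s=dict(np.load("/tmp/top.npz")); P=cloud(s); hsv=cv2.cvtColor(s["frame"],cv2.COLOR_RGB2HSV)
T=np.linalg.inv(s["world_to_cam"])
def cast(uv,z):
    uv=np.asarray(uv,float).reshape(-1,2)
    d=np.c_[(uv[:,0]-s["cx"])/s["fx"],(uv[:,1]-s["cy"])/s["fy"],np.ones(len(uv))]@T[:3,:3].T
    return T[:3,3]+d*((z-T[2,3])/d[:,2])[:,None]
def rect(m,z):
    c=max(cv2.findContours(m,cv2.RETR_EXTERNAL,cv2.CHAIN_APPROX_NONE)[0],key=cv2.contourArea)
    w=cast(c,z)[:,:2].astype(np.float32); r=cv2.minAreaRect(w*1000); print(r); return r
y=cv2.inRange(hsv,(22,120,100),(35,255,255)); y[:150]=0
zm=(P[...,2]>.108).astype(np.uint8)*255; rect(y&zm,.12)
c,h=cv2.findContours(y&zm,cv2.RETR_CCOMP,cv2.CHAIN_APPROX_NONE)
for k,hh in zip(c,h[0]):
    if hh[3]>=0 and cv2.contourArea(k)>200: print("win",cv2.minAreaRect(cast(k,.12)[:,:2].astype(np.float32)*1000))
r=cv2.inRange(hsv,(0,150,80),(6,255,255)); q=r.copy(); q[:]=0; q[265:300,360:400]=r[265:300,360:400]; print("pad"); rect(q,.104)
b=cv2.inRange(hsv,(100,120,60),(125,255,255)); q[:]=0; q[212:250,280:298]=b[212:250,280:298]; print("plate"); rect(q,.086)
for n in ("top","scene"):
    f=dict(np.load("/tmp/"+n+".npz"))["frame"]
    x=f[150:350,220:480] if n=="top" else f[150:350,200:460]
    cv2.imwrite(f"pics/{n}c.png",cv2.resize(x,(780,600),interpolation=cv2.INTER_CUBIC)[...,::-1])
E
```

```text
((515.730224609375, -126.30140686035156), (143.9308624267578, 214.53582763671875), 81.51771545410156)
win ((470.13873291015625, -121.23443603515625), (112.11210632324219, 95.38201141357422), 81.39055633544922)
pad
((469.85943603515625, -119.81489562988281), (58.60438537597656, 46.97581100463867), 81.17681121826172)
plate
((607.1001586914062, 126.7713851928711), (8.787282943725586, 77.0296859741211), 81.90931701660156)
```

View pics/topc.png

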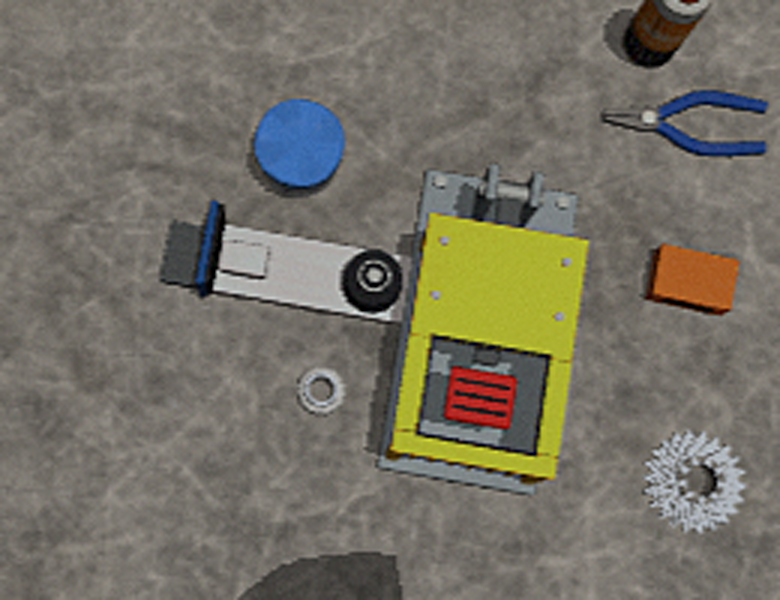

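View pics/scenec.png

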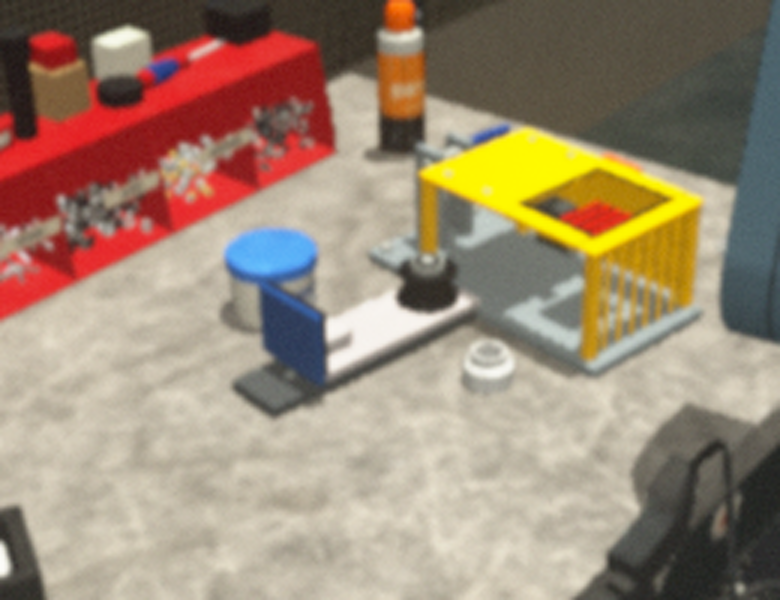

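The top view (yaw ≈ −8.5°) shows the window centred near crop pixel (485,395) with the red pad below it. The plate edge runs from (215,205) to (205,293), with the tub behind it and the cup in front. The scene view shows the carriage fully out and clear space to the left of the plate.

>>> jog_arm(commands="1 0 0 0 0 0 0.1;1 0 0 0 0 0 0.1;1 0 0 0 0 0 0.1;1 0 0 0 0 0 0.1;1 0 0 0 0 0 0.096;1 0 0 0 0 0 0", force=40)

```text
time: 0.7
ee_pos: [0.1869, -0.5169, 0.2114]
tcp_rot: [[0.989, -0.149, -0.0], [-0.149, -0.989, 0.001], [-0.0, -0.001, -1.0]]
force: [-0.3, 0.2, -0.9]
finger_gap: 0.0003
grip_force: 0.0
```

>>> jog_arm(commands="1 1.7 -3.9 0 0 0 0;1 1.7 -3.9 0 0 0 0;1 1.7 -3.9 0 0 0 0;1 1.7 -3.9 0 0 0 0;1 1.7 -3.9 0 0 0 0;1 1.7 -3.9 0 0 0 0;1 1.7 -3.9 0 0 0 0;1 1.7 -3.9 0 0 0 0;1 1.7 -3.9 0 0 0 0;1 1.7 -3.9 0 0 0 0;1 1.7 -3.9 0 0 0 0;1 1.7 -3.9 0 0 0 0;1 1.7 -3.9 0 0 0 0;1 1.7 -3.9 0 0 0 0;1 1.7 -3.9 0 0 0 0;1 1.7 -3.9 0 0 0 0;1 1.7 -3.9 0 0 0 0;1 1.7 -3.9 0 0 0 0;1 1.6 -4.1 0 0 0 0;1 0 0 0 0 0 0")

```text
time: 2.7
ee_pos: [0.6171, 0.1743, 0.2105]
tcp_rot: [[0.99, -0.142, -0.0], [-0.142, -0.99, 0.002], [-0.001, -0.002, -1.0]]
force: [0.1, 0.3, -0.4]
finger_gap: -0.0002
grip_force: 0.0
```

```bash
cat >> h.py <<'E'
yaw=-0.148; ux=np.array([np.cos(yaw),np.sin(yaw)]); uy=np.array([-ux[1],ux[0]]); org=np.array([.470,-.1205])+.06*ux
def st():
    o=get_obs(); d=o["ee_pos"][:2]-org
    print("t",round(o["time"],2),"press xy",(d@ux).round(4),(d@uy).round(4),"z",o["ee_pos"][2].round(4),"gap",round(o["finger_gap"],4),"F",o["force"].round(2),"yaw",np.arctan2(o["tcp_rot"][1,0],o["tcp_rot"][0,0]).round(3),"zax",o["tcp_rot"][:,2].round(3))
E
python3 -c "from h import *;st()"
```

```text
t 2.7 press xy 0.0421 0.3133 z 0.2105 gap -0.0002 F [ 0.13  0.34 -0.4 ] yaw -0.142 zax [-0.     0.002 -1.   ]
```

>>> jog_arm(commands="1 0 0 2.8 0 0 0;1 0 0 2.8 0 0 0;1 0 0 2.8 0 0 0;1 0 0 2.8 0 0 0;1 0 0 2.8 0 0 0;1 0 0 0 0 0 0;1 0 1.0 0 0 0 0;1 0 1.0 0 0 0 0;1 0 0.5 0 0 0 0;1 0 0.5 0 0 0 0;1 0 0 0 0 0 0")

```text
time: 3.8
ee_pos: [0.6118, 0.139, 0.0729]
tcp_rot: [[0.989, -0.15, 0.002], [-0.15, -0.989, -0.0], [0.001, -0.0, -1.0]]
force: [-0.5, -0.1, -0.3]
finger_gap: 0.0003
grip_force: 0.0
```

```bash
python3 - <<'E'
from h import *
st(); f=snapshot("scene")["frame"][150:350,200:460]
cv2.imwrite("pics/sc2.png",cv2.resize(f,(780,600),interpolation=cv2.INTER_CUBIC)[...,::-1])
E
```

```text
t 3.8 press xy 0.042 0.2776 z 0.0729 gap 0.0003 F [-0.51 -0.09 -0.27] yaw -0.15 zax [ 0.002 -0.    -1.   ]
```

View pics/sc2.png

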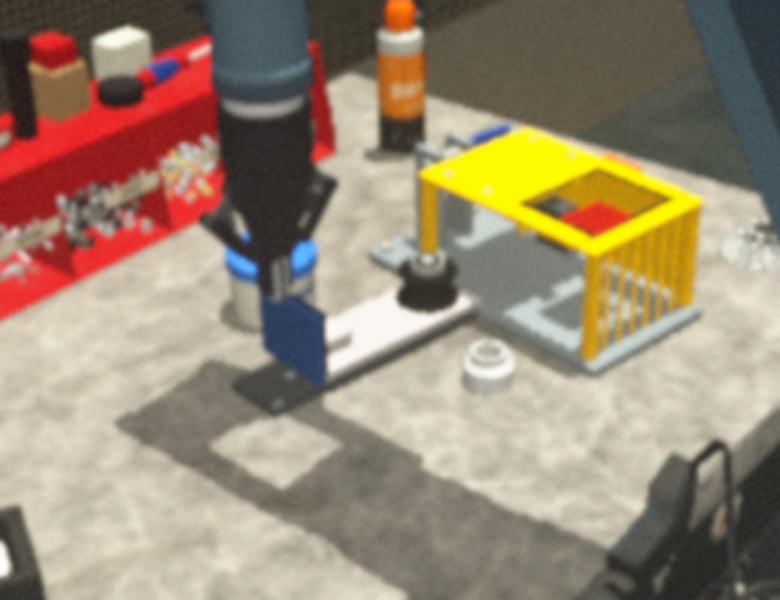

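```bash
python3 - <<'E'
from h import *
s=snapshot("scene"); P=cloud(s); W=s["world_to_cam"]
def pr(p):
    c=W@np.r_[p,1]; return (c[0]/c[2]*s["fx"]+s["cx"]-200)*3,(c[1]/c[2]*s["fy"]+s["cy"]-150)*3,c[2]
o=get_obs(); print(o["ee_pos"]); R=o["tcp_rot"]
print("tip",pr(o["ee_pos"]+.014*R[:,2]),"tcp",pr(o["ee_pos"]))
for x in (0,.08):
  for z in (.018,.086): print(x,z,pr(np.r_[org+x*ux+.2693*uy,z]))
for cr in [(280,270),(285,290),(280,310),(300,330),(270,320),(310,350),(320,375)]:
    q=P[150+cr[1]//3,200+cr[0]//3]; d=q[:2]-org; print(cr,(d@ux).round(3),(d@uy).round(3),q[2].round(3))
E
```

```text
[0.61162007 0.13982028 0.07243422]
tip (np.float64(276.3371276151246), np.float64(328.684156518248), np.float64(1.2425947006987585)) tcp (np.float64(275.3969645911152), np.float64(314.3015528752801), np.float64(1.2358677158481561))
0 0.018 (np.float64(318.4532921039987), np.float64(385.2388767665482), np.float64(1.2393577888764997))
0 0.086 (np.float64(314.855636236599), np.float64(315.2073891297801), np.float64(1.2067067699953946))
0.08 0.018 (np.float64(260.10736645064577), np.float64(347.8542450986122), np.float64(1.2927231434032962))
0.08 0.086 (np.float64(255.15021400683895), np.float64(279.81995175123956), np.float64(1.2600721245221913))
(280, 270) 0.034 0.277 0.117
(285, 290) 0.032 0.274 0.1
(280, 310) 0.047 0.27 0.072
(300, 330) 0.021 0.269 0.062
(270, 320) 0.06 0.271 0.058
(310, 350) 0.014 0.266 0.047
(320, 375) 0.001 0.268 0.027
```

```bash
python3 - <<'E'
from h import *
st();s=snapshot("scene"); P=cloud(s); f=s["frame"][210:285,270:320]
w=snapshot("wrist"); 
a=cv2.resize(f,(300,450),interpolation=cv2.INTER_NEAREST); b=cv2.resize(w["frame"],(500,375)); b=cv2.copyMakeBorder(b,0,75,0,0,cv2.BORDER_CONSTANT)
cv2.imwrite("pics/zm.png",np.hstack([a,b])[...,::-1])
for u in (292,294,296):
  for v in range(236,272,3):
    q=P[v,u];d=q[:2]-org; print(u,v,(d@ux).round(3),(d@uy).round(3),q[2].round(3),s["frame"][v,u])
E
```

```text
t 3.9 press xy 0.0417 0.2784 z 0.0724 gap -0.0001 F [ 0.5   0.04 -0.1 ] yaw -0.15 zax [ 0.001  0.    -1.   ]
292 236 0.031 0.282 0.131 [63 61 58]
292 239 0.029 0.284 0.125 [117 115 111]
292 242 0.028 0.285 0.117 [117 115 112]
292 245 0.03 0.284 0.107 [120 117 111]
292 248 0.03 0.285 0.099 [123 125 118]
292 251 0.05 0.271 0.077 [70 80 99]
292 254 0.049 0.272 0.069 [44 60 90]
292 257 0.052 0.271 0.058 [45 60 92]
292 260 0.059 0.267 0.045 [51 66 94]
292 263 0.056 0.269 0.038 [47 63 92]
292 266 0.052 0.273 0.032 [45 59 88]
292 269 0.062 0.266 0.016 [73 80 94]
294 236 0.033 0.275 0.128 [97 94 89]
294 239 0.033 0.275 0.12 [101  99  96]
294 242 0.03 0.278 0.113 [95 93 88]
294 245 0.031 0.277 0.104 [96 94 91]
294 248 0.032 0.277 0.095 [96 96 95]
294 251 0.044 0.269 0.078 [55 68 96]
294 254 0.043 0.27 0.071 [46 60 92]
294 257 0.05 0.266 0.057 [44 61 91]
294 260 0.045 0.27 0.052 [48 62 92]
294 263 0.049 0.268 0.041 [46 64 94]
294 266 0.044 0.272 0.036 [45 60 89]
294 269 0.049 0.269 0.023 [53 65 93]
296 236 0.036 0.266 0.123 [ 78  99 140]
296 239 0.034 0.268 0.117 [ 83  93 112]
296 242 0.034 0.269 0.108 [87 88 89]
296 245 0.033 0.27 0.101 [115 113 103]
296 248 0.032 0.272 0.094 [93 94 97]
296 251 0.035 0.269 0.082 [ 47  70 104]
296 254 0.036 0.27 0.074 [45 66 94]
296 257 0.035 0.271 0.066 [48 66 94]
296 260 0.037 0.27 0.056 [49 63 94]
296 263 0.039 0.269 0.046 [48 62 92]
296 266 0.039 0.27 0.037 [47 65 93]
296 269 0.04 0.269 0.027 [46 62 91]
```

View pics/zm.png

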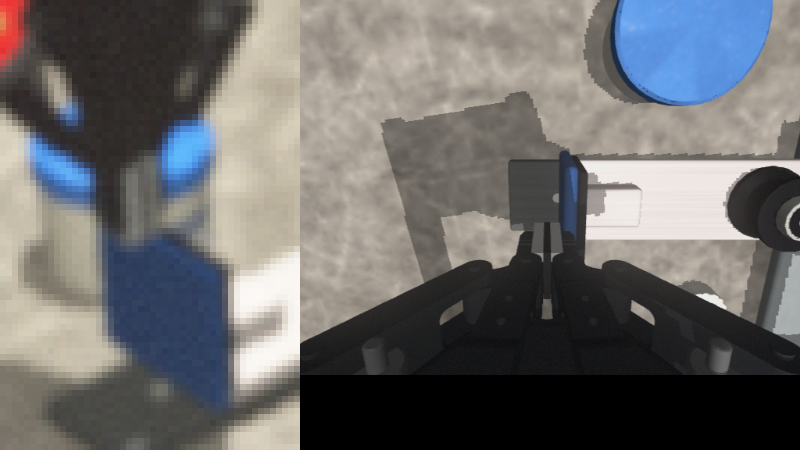

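The zoom shows the fingertips ending about at the plate's top edge (zoom pixel (130,240)), higher than I expected. The wrist view has them at (545,230), just left of the plate. I'll back off and measure the real tip height.

>>> jog_arm(commands="1 0 -1.0 0 0 0 0;1 0 -1.5 0 0 0 0;1 0 -1.5 0 0 0 0;1 0 0 0 0 0 0;1 0 0 0 0 0 0")

```text
time: 4.5
ee_pos: [0.6171, 0.1806, 0.0717]
tcp_rot: [[0.989, -0.147, -0.0], [-0.147, -0.989, -0.0], [-0.0, 0.0, -1.0]]
force: [0.5, -0.2, 0.3]
finger_gap: 0.0001
grip_force: 0.0
```

```bash
python3 - <<'E'
from h import *
st();s=snapshot("scene"); P=cloud(s); w=snapshot("wrist"); Q=cloud(w)
def press(P): d=P[...,:2]-org; return np.stack([d@ux,d@uy,P[...,2]],-1)
A=press(P); o=get_obs(); d=o["ee_pos"][:2]-org; c=(d@ux,d@uy)
m=(abs(A[...,0]-c[0])<.02)&(abs(A[...,1]-c[1])<.03)&(A[...,2]<.2)&(A[...,2]>.02)
print("scene finger lowest",np.sort(A[m][:,2])[:25].round(3))
v,u=np.nonzero(m); print(v.min(),v.max(),u.min(),u.max()); 
for r in range(v.max()-16,v.max()+1,2):
    k=m[r]; print(r, A[r][k].mean(0).round(3), u[v==r].min(),u[v==r].max())
B=press(Q); mb=(abs(B[...,0]-.04)<.04)&(abs(B[...,1]-.265)<.02)&(B[...,2]>.04)
print("wrist plate top",np.percentile(B[mb][:,2],[50,90,98]).round(3), np.percentile(B[mb&(B[...,2]>.075)],[2,50,98],axis=0).round(3))
mb=(abs(B[...,0]-c[0])<.02)&(abs(B[...,1]-c[1])<.03)&(B[...,2]<.2)&(B[...,2]>.02)
print("wrist finger",np.sort(B[mb][:,2])[:20].round(3), np.percentile(B[mb],[2,98],axis=0).round(3))
print("bench wrist",np.percentile(Q[60:200,40:100,2],[10,50,90]).round(4), "bench scene",np.median(P[350:380,300:340,2]))
E
```

```text
t 4.5 press xy 0.0411 0.3195 z 0.0717 gap 0.0001 F [ 0.51 -0.16  0.26] yaw -0.147 zax [-0. -0. -1.]
scene finger lowest [0.09  0.091 0.092 0.094 0.094 0.095 0.095 0.095 0.096 0.096 0.097 0.097
 0.097 0.097 0.097 0.098 0.098 0.098 0.098 0.099 0.099 0.1   0.1   0.1
 0.1  ]
212 256 265 290
240 [0.03  0.327 0.138] 270 284
242 [0.03  0.327 0.133] 271 283
244 [0.032 0.327 0.127] 270 283
246 [0.034 0.324 0.119] 272 283
248 [0.034 0.324 0.114] 272 283
250 [0.035 0.325 0.108] 272 283
252 [0.034 0.327 0.104] 272 282
254 [0.034 0.325 0.097] 274 282
256 [0.032 0.326 0.093] 277 279
wrist plate top [0.164 0.179 0.182] [[0.024 0.257 0.079]
 [0.052 0.271 0.166]
 [0.074 0.284 0.182]]
wrist finger [0.095 0.095 0.095 0.095 0.095 0.095 0.096 0.096 0.096 0.096 0.096 0.096
 0.096 0.096 0.096 0.096 0.096 0.096 0.096 0.096] [[0.034 0.29  0.107]
 [0.06  0.347 0.19 ]]
bench wrist [-0.0013 -0.0004  0.0005] bench scene -0.0005557090369175399
```

Both cameras put the real fingertip about 18 mm above the reported TCP height. I'll check the gripper's width profile, since it matters at the window.

```bash
cat >> h.py <<'E'
def press(P): d=P[...,:2]-org; return np.stack([d@ux,d@uy,P[...,2]],-1)
E
python3 - <<'E'
from h import *
s=snapshot("scene"); w=snapshot("wrist"); t=snapshot("top"); o=get_obs(); d=o["ee_pos"][:2]-org; c=np.array([d@ux,d@uy,o["ee_pos"][2]])
for n,q in (("scene",s),("wrist",w),("top",t)):
    D=(press(cloud(q))-c).reshape(-1,3); D=D[(q["range_z"].ravel()>0)&(abs(D[:,:2])<.1).all(1)]
    for a in np.arange(.0,.16,.01):
        k=D[(D[:,2]>=a)&(D[:,2]<a+.01)]
        if len(k)>3: print(n,a.round(2),len(k),"x",np.percentile(k[:,0],[1,99]).round(3),"y",np.percentile(k[:,1],[1,99]).round(3))
save(s,"s3")
f=s["frame"][150:300,220:340]; cv2.imwrite("pics/s3.png",cv2.resize(f,(480,600),interpolation=cv2.INTER_CUBIC)[...,::-1])
E
```

```text
scene 0.0 82 x [-0.042  0.035] y [-0.061 -0.046]
scene 0.01 92 x [-0.042  0.034] y [-0.061  0.006]
scene 0.02 28 x [-0.015 -0.003] y [-0.014  0.015]
scene 0.03 47 x [-0.015  0.006] y [-0.012  0.016]
scene 0.04 45 x [-0.015  0.005] y [-0.012  0.016]
scene 0.05 39 x [-0.014  0.001] y [-0.01   0.017]
scene 0.06 73 x [-0.016  0.007] y [-0.03   0.033]
scene 0.07 109 x [-0.015  0.01 ] y [-0.04   0.042]
scene 0.08 123 x [-0.019  0.015] y [-0.043  0.049]
scene 0.09 127 x [-0.02   0.007] y [-0.054  0.057]
scene 0.1 173 x [-0.02   0.008] y [-0.059  0.063]
scene 0.11 176 x [-0.022  0.01 ] y [-0.056  0.063]
scene 0.12 154 x [-0.021  0.006] y [-0.04   0.044]
scene 0.13 84 x [-0.015  0.007] y [-0.035  0.042]
scene 0.14 50 x [-0.038  0.008] y [-0.014  0.039]
scene 0.15 131 x [-0.04   0.016] y [-0.022  0.039]
wrist 0.0 938 x [-0.023  0.038] y [-0.06  -0.049]
wrist 0.01 3901 x [-0.024  0.037] y [-0.062 -0.049]
wrist 0.02 346 x [0.005 0.01 ] y [-0.013  0.012]
wrist 0.03 781 x [0.005 0.01 ] y [-0.014  0.013]
wrist 0.04 889 x [0.005 0.01 ] y [-0.014  0.013]
wrist 0.05 1180 x [-0.011  0.011] y [-0.012  0.011]
wrist 0.06 3387 x [-0.01   0.013] y [-0.032  0.032]
wrist 0.07 8476 x [-0.009  0.013] y [-0.039  0.038]
wrist 0.08 8268 x [-0.009  0.016] y [-0.047  0.046]
wrist 0.09 16329 x [-0.007  0.017] y [-0.054  0.053]
wrist 0.1 21752 x [0.003 0.017] y [-0.059  0.057]
wrist 0.11 9725 x [0.009 0.02 ] y [-0.056  0.053]
wrist 0.12 16 x [0.019 0.02 ] y [-0.019  0.017]
top 0.0 29 x [-0.036  0.035] y [-0.061 -0.052]
top 0.01 59 x [-0.035  0.036] y [-0.061 -0.031]
top 0.03 4 x [-0.012 -0.007] y [-0.012 -0.002]
top 0.07 5 x [-0.014 -0.01 ] y [-0.024 -0.021]
top 0.09 9 x [-0.012 -0.009] y [0.04  0.053]
top 0.1 31 x [-0.012  0.012] y [-0.06   0.062]
top 0.11 45 x [-0.013  0.011] y [-0.06   0.061]
top 0.15 19 x [-0.038 -0.023] y [-0.029  0.023]
```

View pics/s3.png

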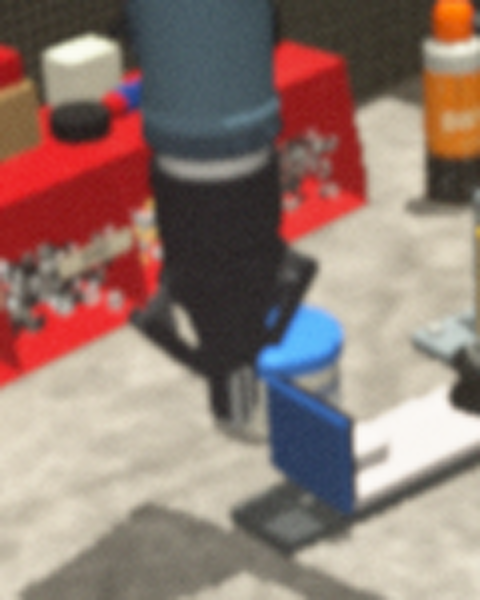

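The gripper ends about 18 mm above the reported TCP (crop (235,430)), beside the plate. At press depth it is about ±35 mm wide at panel level, so it fits the window. I'll lower by 3.3 cm and push.

>>> jog_arm(commands="1 0 0 1.5 0 0 0;1 0 0 1.8 0 0 0;1 0 0 0 0 0 0;1 0 1 0 0 0 0;1 0 1 0 0 0 0;1 0 1 0 0 0 0;1 0 1 0 0 0 0;1 0 1 0 0 0 0;1 0 0 0 0 0 0")

```text
time: 5.65
ee_pos: [0.6099, 0.1283, 0.0393]
tcp_rot: [[0.989, -0.15, 0.0], [-0.15, -0.989, -0.001], [0.0, 0.001, -1.0]]
force: [-0.1, -0.1, 0.8]
finger_gap: 0.0003
grip_force: 0.0
```

```bash
cat > c.py <<'E'
from h import *
st(); s=snapshot("top"); A=press(cloud(s)); hsv=cv2.cvtColor(s["frame"],cv2.COLOR_RGB2HSV)
m=(cv2.inRange(hsv,(100,120,40),(125,255,255))>0)&(abs(A[...,0]-.04)<.045)&(A[...,2]>.02)&(A[...,1]>.1)&(A[...,1]<.3)&(A[...,2]<.1)
print("plate top view",m.sum(),np.percentile(A[m],[5,50,95],axis=0).round(4).tolist())
s=snapshot("scene"); A=press(cloud(s)); hsv=cv2.cvtColor(s["frame"],cv2.COLOR_RGB2HSV)
m=(cv2.inRange(hsv,(100,100,40),(125,255,255))>0)&(abs(A[...,0]-.04)<.045)&(A[...,2]>.02)&(A[...,1]>.1)&(A[...,1]<.3)&(A[...,2]<.08)
print("face scene",m.sum(),np.median(A[m],axis=0).round(4))
E
python3 c.py
```

```text
t 5.65 press xy 0.0417 0.2667 z 0.0393 gap 0.0003 F [-0.07 -0.05  0.83] yaw -0.151 zax [ 0.    -0.001 -1.   ]
plate top view 32 [[0.0039, 0.2443, 0.0798], [0.0193, 0.2482, 0.0834], [0.0326, 0.2511, 0.0876]]
face scene 247 [0.0188 0.2522 0.0443]
```

>>> jog_arm(commands="1 0 1 0 0 0 0;1 0 1 0 0 0 0;1 0 1 0 0 0 0;1 0 1 0 0 0 0;1 0 1 0 0 0 0;1 0 1 0 0 0 0;1 0 1 0 0 0 0;1 0 1 0 0 0 0;1 0 0.5 0 0 0 0;1 0 0.3 0 0 0 0;1 0 0 0 0 0 0")

```text
time: 6.85
ee_pos: [0.5967, 0.0423, 0.0387]
tcp_rot: [[0.989, -0.149, -0.0], [-0.149, -0.989, -0.001], [-0.0, 0.001, -1.0]]
force: [0.4, -0.3, 1.3]
finger_gap: 0.0001
grip_force: 0.0
```

>>> jog_arm(commands="1 0 0.2 0 0 0 0;1 0 0.1 0 0 0 0;1 0 0 0 0 0 0")

```text
time: 7.15
ee_pos: [0.5963, 0.0403, 0.0387]
tcp_rot: [[0.989, -0.148, -0.0], [-0.148, -0.989, 0.0], [-0.0, -0.0, -1.0]]
force: [0.0, 1.8, -0.4]
finger_gap: -0.0002
grip_force: 0.9
```

```bash
python3 c.py
```

```text
t 7.15 press xy 0.0412 0.1776 z 0.0387 gap -0.0002 F [ 0.04  1.85 -0.38] yaw -0.149 zax [-0.  0. -1.]
plate top view 33 [[0.0027, 0.1555, 0.0802], [0.0164, 0.159, 0.0842], [0.028, 0.163, 0.0871]]
face scene 237 [0.0196 0.1635 0.0434]
```

Nearly home; I'll inch on until the force rises at the stop.

>>> jog_arm(commands="1 0 0.2 0 0 0 0;1 0 0.1 0 0 0 0;1 0 0 0 0 0 0")

```text
time: 7.55
ee_pos: [0.5958, 0.037, 0.0388]
tcp_rot: [[0.989, -0.149, -0.0], [-0.149, -0.989, -0.0], [-0.0, 0.0, -1.0]]
force: [0.5, 2.2, -1.4]
finger_gap: 0.0003
grip_force: 1.0
```

>>> jog_arm(commands="1 0 0.2 0 0 0 0;1 0 0 0 0 0 0")

```text
time: 7.75
ee_pos: [0.5957, 0.0365, 0.0388]
tcp_rot: [[0.989, -0.149, 0.0], [-0.149, -0.989, 0.002], [0.0, -0.002, -1.0]]
force: [2.0, 8.0, -1.8]
finger_gap: 0.0
grip_force: 3.8
```

>>> jog_arm(commands="1 0 0.2 0 0 0 0;1 0 0 0 0 0 0;1 0 0 0 0 0 0")

```text
time: 8.05
ee_pos: [0.5957, 0.0364, 0.0389]
tcp_rot: [[0.989, -0.149, 0.001], [-0.149, -0.989, 0.005], [0.0, -0.005, -1.0]]
force: [3.1, 13.8, -2.7]
finger_gap: -0.0
grip_force: 7.1
```

The carriage is home: a firm stop at y ≈ 0.0364 with 14 N. Now back off, rise, and go above the window.

>>> jog_arm(commands="1 0 -1 0 0 0 0;1 0 -2 0 0 0 0;1 0 -2 0 0 0 0;1 0 0 -3 0 0 0;1 0 0 -4 0 0 0;1 0 0 -4 0 0 0;1 0 0 -4 0 0 0;1 0 0 -2 0 0 0;1 0 0 0 0 0 0;1 -2 4 0 0 0 0;1 -2 4 0 0 0 0;1 -2 4 0 0 0 0;1 -2 4 0 0 0 0;1 -2 4 0 0 0 0;1 0 2 0 0 0 0;1 0 0 0 0 0 0;1 0 0 0 0 0 0")

```text
time: 9.75
ee_pos: [0.4705, -0.1201, 0.2079]
tcp_rot: [[0.989, -0.15, -0.002], [-0.15, -0.989, 0.001], [-0.002, -0.001, -1.0]]
force: [-0.3, 0.6, 0.6]
finger_gap: -0.0003
grip_force: 0.0
```

```bash
python3 c.py; python3 - <<'E'
from h import *
w=snapshot("wrist"); A=press(cloud(w)); hsv=cv2.cvtColor(w["frame"],cv2.COLOR_RGB2HSV)
m=(cv2.inRange(hsv,(0,130,60),(8,255,255))>0)&(A[...,2]>.08)&(A[...,2]<.12)
print("pad",m.sum(),np.percentile(A[m],[1,50,99],axis=0).round(4).tolist())
m=(abs(A[...,2]-.12)<.004)&(cv2.inRange(hsv,(20,100,80),(38,255,255))>0)
q=A[m]; print("panel z",np.median(q[:,2]))
k=q[abs(q[:,1])<.03]; print("win x edges: far", k[k[:,0]>-.05][:,0].min() if (k[:,0]>-.05).any() else None)
k=q[abs(q[:,0]+.06)<.03]; l=k[k[:,1]>0][:,1]; r=k[k[:,1]<0][:,1]; print("win y", l.min() if len(l) else None, r.max() if len(r) else None)
save(w,"w4"); st()
E
```

```text
t 9.75 press xy -0.0595 0.0004 z 0.2079 gap -0.0003 F [-0.33  0.59  0.58] yaw -0.151 zax [-0.002  0.001 -1.   ]
plate top view 86 [[0.0035, 0.1517, 0.0771], [0.0378, 0.1553, 0.0842], [0.0727, 0.159, 0.0887]]
face scene 355 [0.0313 0.1601 0.0511]
pad 4066 [[-0.0843, -0.0295, 0.0977], [-0.0584, -0.0009, 0.1035], [-0.0373, 0.0281, 0.1051]]
panel z 0.11951777909495698
win x edges: far -0.016354764843886725
win y 0.04927381774250604 -0.050132117469855755
t 9.9 press xy -0.059 0.0016 z 0.2084 gap 0.0001 F [-0.32 -0.4   0.19] yaw -0.148 zax [-0.001  0.001 -1.   ]
```

View pics/w4.png

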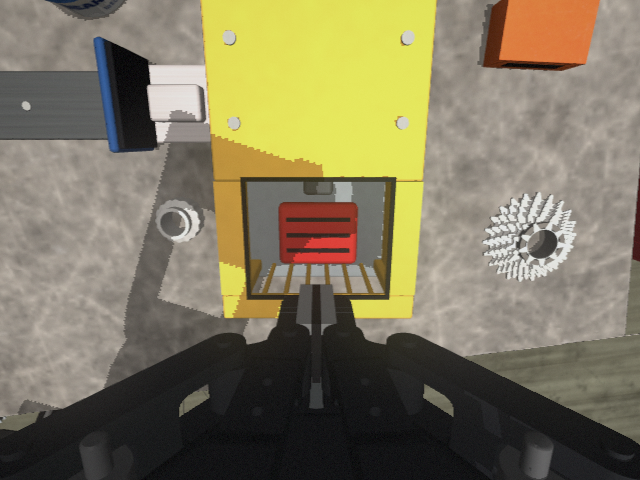

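The wrist view shows the window (245–395, 178–298) with the red pad centred in it and the plate home at left. The tool is centred on the window, so I can lower.

>>> jog_arm(commands="1 0 0 2 0 0 0;1 0 0 2 0 0 0;1 0 0 2 0 0 0;1 0 0 1.5 0 0 0;1 0 0 1 0 0 0;1 0 0 0 0 0 0")

```text
time: 10.5
ee_pos: [0.4705, -0.1189, 0.1225]
tcp_rot: [[0.989, -0.147, -0.003], [-0.147, -0.989, 0.001], [-0.003, -0.001, -1.0]]
force: [-0.6, 0.6, -0.1]
finger_gap: -0.0002
grip_force: 0.0
```

>>> jog_arm(commands="1 0 0 1 0 0 0;1 0 0 1 0 0 0;1 0 0 0.7 0 0 0;1 0 0 0 0 0 0")

```text
time: 10.9
ee_pos: [0.4704, -0.1198, 0.0958]
tcp_rot: [[0.989, -0.149, -0.002], [-0.149, -0.989, 0.001], [-0.002, -0.001, -1.0]]
force: [0.5, 0.2, 0.0]
finger_gap: 0.0002
grip_force: 0.0
```

```bash
python3 -c "
from h import *
st(); s=snapshot('scene'); f=s['frame'][150:300,280:460]; cv2.imwrite('pics/s5.png',cv2.resize(f,(720,600),interpolation=cv2.INTER_CUBIC)[...,::-1])"
```

```text
t 10.9 press xy -0.0597 0.0008 z 0.0958 gap 0.0002 F [0.46 0.18 0.01] yaw -0.149 zax [-0.002  0.001 -1.   ]
```

View pics/s5.png

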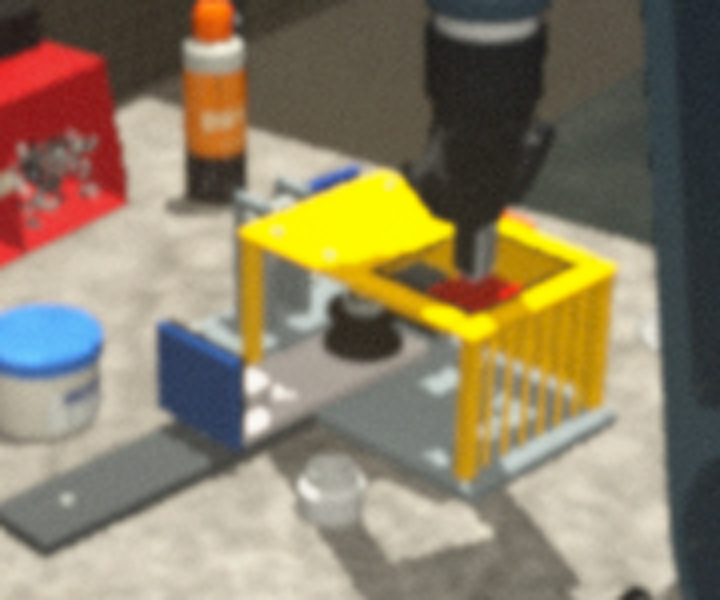

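The scene view shows the fingers through the window just above the red pad (475,275), clear of the edges. Next, press in steps.

>>> jog_arm(commands="1 0 0 0.5 0 0 0;1 0 0 0.5 0 0 0;1 0 0 0.4 0 0 0;1 0 0 0.4 0 0 0;1 0 0 0 0 0 0")

```text
time: 11.45
ee_pos: [0.471, -0.1201, 0.0785]
tcp_rot: [[0.989, -0.149, -0.0], [-0.149, -0.989, 0.0], [-0.001, -0.0, -1.0]]
force: [-0.7, -0.4, 1.4]
finger_gap: -0.0001
grip_force: 0.5
```

>>> jog_arm(commands="1 0 0 0.4 0 0 0;1 0 0 0.4 0 0 0;1 0 0 0.4 0 0 0;1 0 0 0.4 0 0 0;1 0 0 0 0 0 0")

```text
time: 11.95
ee_pos: [0.4719, -0.1203, 0.0628]
tcp_rot: [[0.989, -0.149, 0.001], [-0.149, -0.989, -0.0], [0.001, 0.0, -1.0]]
force: [1.3, 1.4, 3.2]
finger_gap: 0.0002
grip_force: 1.2
```

>>> jog_arm(commands="1 0 0 0.3 0 0 0;1 0 0 0.3 0 0 0;1 0 0 0.1 0 0 0;1 0 0 0 0 0 0")

```text
time: 12.35
ee_pos: [0.4723, -0.1204, 0.0563]
tcp_rot: [[0.989, -0.149, 0.002], [-0.149, -0.989, -0.001], [0.002, 0.0, -1.0]]
force: [2.9, 0.8, 4.3]
finger_gap: 0.0002
grip_force: 2.0
```

>>> jog_arm(commands="1 0 0 0.2 0 0 0;1 0 0 0 0 0 0;1 0 0 0 0 0 0")

```text
time: 12.65
ee_pos: [0.4724, -0.1205, 0.0547]
tcp_rot: [[0.989, -0.149, 0.003], [-0.149, -0.989, -0.001], [0.003, 0.001, -1.0]]
force: [2.3, 0.5, 7.8]
finger_gap: 0.0
grip_force: 3.2
```

>>> jog_arm(commands="1 0 0 0.2 0 0 0;1 0 0 0 0 0 0")

```text
time: 12.85
ee_pos: [0.4727, -0.1206, 0.0535]
tcp_rot: [[0.989, -0.149, 0.003], [-0.149, -0.989, -0.001], [0.003, 0.001, -1.0]]
force: [0.1, 2.1, 15.8]
finger_gap: 0.0001
grip_force: 7.8
```

>>> jog_arm(commands="1 0 0 0.2 0 0 0;1 0 0 0 0 0 0;1 0 0 0 0 0 0;1 0 0 0 0 0 0")

```text
time: 13.25
ee_pos: [0.4728, -0.1206, 0.0527]
tcp_rot: [[0.989, -0.148, 0.004], [-0.148, -0.989, -0.002], [0.004, 0.001, -1.0]]
force: [-2.9, 3.8, 24.7]
finger_gap: -0.0004
grip_force: 12.7
```

Firm stop at 25 N. Now retract straight up and check.

>>> jog_arm(commands="1 0 0 -1 0 0 0;1 0 0 -1 0 0 0;1 0 0 -1.5 0 0 0;1 0 0 -2 0 0 0;1 0 0 -3 0 0 0;1 0 0 -4 0 0 0;1 0 0 -4 0 0 0;1 0 0 -4 0 0 0;1 0 0 0 0 0 0;1 -2 0 0 0 0 0;1 -4 0 0 0 0 0;1 -4 0 0 0 0 0;1 0 0 0 0 0 0;1 0 0 0 0 0 0")

```text
time: 14.65
ee_pos: [0.3714, -0.1049, 0.2545]
tcp_rot: [[0.989, -0.149, -0.001], [-0.149, -0.989, 0.0], [-0.001, -0.0, -1.0]]
force: [0.2, -0.6, -0.4]
finger_gap: 0.0001
grip_force: 0.0
```

```bash
python3 c.py; python3 - <<'E'
from h import *
w=snapshot("wrist"); A=press(cloud(w)); hsv=cv2.cvtColor(w["frame"],cv2.COLOR_RGB2HSV)
m=(cv2.inRange(hsv,(0,130,60),(8,255,255))>0)&(abs(A[...,0]+.06)<.04)&(abs(A[...,1])<.05)
print("pad",m.sum(),np.percentile(A[m],[1,50,99],axis=0).round(4).tolist())
s=snapshot("scene"); f=s["frame"][200:280,320:400]; cv2.imwrite("pics/s6.png",cv2.resize(f,(600,600),interpolation=cv2.INTER_CUBIC)[...,::-1]); st()
E
```

```text
t 14.65 press xy -0.1598 0.0009 z 0.2545 gap 0.0001 F [ 0.23 -0.55 -0.44] yaw -0.15 zax [-0.001  0.    -1.   ]
plate top view 87 [[0.0036, 0.1516, 0.0796], [0.0365, 0.1555, 0.0833], [0.0733, 0.1593, 0.0885]]
face scene 348 [0.0322 0.16   0.0513]
pad 3820 [[-0.0847, -0.0298, 0.1003], [-0.0612, -0.0004, 0.1034], [-0.0382, 0.0283, 0.1055]]
t 14.85 press xy -0.1582 0.0006 z 0.2546 gap 0.0002 F [ 0.02  0.26 -0.73] yaw -0.149 zax [-0.001  0.    -1.   ]
```

View pics/s6.png

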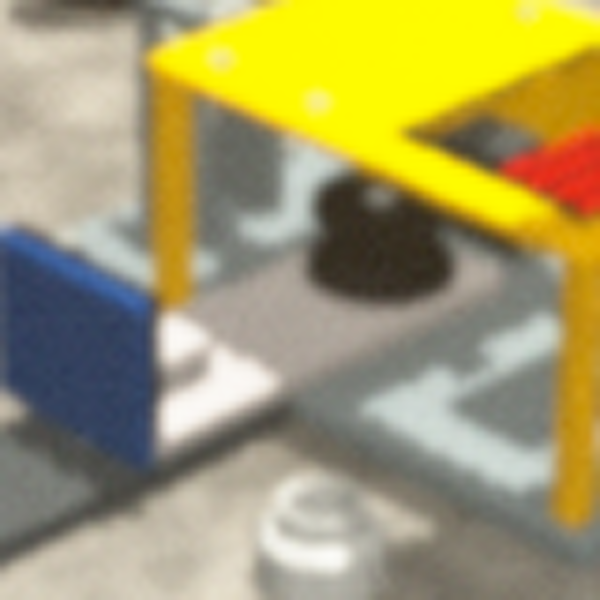

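The bearing no longer stands proud of the hub ((380,190)), the pad is back up at 0.1034 and the carriage is home. I'll hand in.

```bash
python3 -c "
from h import *
print(sign_off())"
```

```text
the job is handed in; nothing more can be done
None
```

I pushed the carriage home, pressed the lever to its firm stop and let it back up. The final images show the bearing flush in its hub, the carriage home and the pad up; the job is handed in, but sign-off returned no verdict.

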